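Push the yellow parts bin through the gap into its storage bay

ROBOT

A 7-joint arm with a two-finger parallel gripper is mounted at the origin on the work surface. World frame = base frame: x ahead of the robot, y to its left, z up, the work surface at z = 0. Lengths are in m, angles in rad, forces in N, time in s.
With the tool pointing down it reaches from about 0.425 to 0.875 m from the base axis. Payload 4.7 kg.
Tool frame: the origin (TCP) lies on the mounting face of the last link; the fingertips stand 182 mm ahead of it and the grasp point (between the pads) lies 164 mm ahead of it; x points along the fingers, y is the direction in which the jaws open and shut, and the axes are right-handed (so a half turn about x gives the same grasp; the last joint's range is limited). The gripper opens to 87 mm and grips with 3 to 60 N. Pads are 19 mm wide; open, the fingers measure 117 mm over their backs; the gripper's body (75 mm by 190 mm) begins 51 mm behind the grasp point.
Start: joints at [1.321, 0.321, -0.07, 1.45, 0.023, 1.371, -0.057], TCP at [0.169, -0.628, 0.405] pointing down, gripper open.
Joint ranges: [-2.86, 2.86], [-0.3, 2.09], [-1.38, 1.24], [0.06, 2.45], [-1.56, 4.7], [0.09, 2.05], [-2.69, 2.69]. Speed limits (rad/s): [2.57, 2.57, 3.14, 3.14, 3.14, 3.14, 3.14].

INTERFACE

Orientations are given as a rotation vector (axis times angle).
In Python, from bench import monitor, get_image, ctrl gives the robot as it stands.
- The arm moves only by the shell command python3 -m creep 'ROWS' [FORCE]. ROWS is JSON, a list of rows, each a list of 7 numbers: the shift along the tool's x, y, z in mm, then the turn, a rotation vector about the tool's x, y, z in rad, then the finger opening in mm, from 0 to 87. A call has 1 to 5 rows; each row shifts and turns the commanded pose from where the row before left it, along the tool's axes as they then stand; what a row does not reach is not made up. A row lasts 1/10 s, in which the tool goes at most 50 mm and 8.59 degrees, less where a joint would pass 70% of its speed; a pose out of reach is approached as far as the arm can. A call is refused whole if a number of a shift passes 50 or a number of a turn 0.15, either way. A call with a gripper value outside its range is refused whole. The fingers move at their own pace and stop on an object; FORCE is the grip in N (left out, the last holds). Time passes only in rows, so rows that do not move let the fingers close. It gives the time, the measured TCP pose, the force and the opening at its end, in the units of the state.
- monitor.get_state(): the state, without advancing time (a new reading comes with each control period).
- get_image(name): name is "scene" or "top" or "wrist"; returns a dict with "img" (400x640x3 uint8, red, green, blue), "mtx" (3x3 intrinsics, pixels), "view" (4x4, takes a point from world to camera coordinates). Camera axes: x right, y up, looking along -z (the intrinsics and any distortion apply to the point x, -y, -z); pixel columns grow to the right and rows downward; lengths in m; the calibration is good to about 2 mm. The wrist camera is an equidistant fisheye: a pixel r from the principal point sees the ray r / f radians off the axis. A picture is of the moment at which its call begins. There is no depth.
- ctrl.close_job(): hands the job in, once; it reports no verdict.
The state is a dict: "time": time; "joint_positions": joint angles; "qd": joint speeds; "joint_torque": joint torques, N m; "position": TCP position; "tool_rot": TCP orientation; "ft_force": force on the tool from outside, world axes, zero at the start; "torque": the same for the moment, N m; "grip_width": opening from 0.0 (shut) to 1.0 (fully open).
Only numpy, scipy, OpenCV 4.12 (cv2) and the standard library are available. Lean on these libraries where they do the work, as an engineer would, in place of code of your own. Each camera call takes 0.05 s, during which the arm holds its last target.

TASK

Push the yellow parts bin along the bench with the fingers, through the narrow gap between the two timber front rails and into its storage bay, until it is fully home: standing straight against the bay's back board. Only push it: it must stay flat on the bench, never lifted or tipped. Leave the blue bin, the cardboard carton, the tin and the steel collar where they are, and finish with the hand clear of everything.

Things in the scene. Friction and masses are not known exactly. Their poses are not given: they have to be found in the camera images.
- yellow_bin: Loose yellow open-topped plastic bin full of pipe clips: 120 mm long (its x), 100 mm wide (its y), 50 mm high, walls 4 mm, filled solid to 36 mm, clips showing to about 50 mm; 0.3 to 0.65 kg, slides under a few newtons. Origin: centre of its underside, z up. White label on its -x end; its +x end goes in first. It starts outside the bay, 160 to 200 mm before the gap, up to 45 mm off line and 0.35 rad askew.
- bay: Fixed timber bay on the bench, no floor. Origin: on the bench, mid-gap between the two front rails; x points into the bay (pushing direction), y along the rails. Rails 40 mm high, 24 mm thick (x -12 to 12 mm), from |y| = 55 to 200 mm: the gap is 110 mm, 5 mm to spare each side of the bin. Side boards 40 mm high, inside faces at |y| = 182 mm.
- bay_home (a point): Where the centre of the underside of the yellow bin stands when fully home, on the bench: 97 mm beyond the middle of the gap along the x of the bay. Its axes are those of the bay. The inside face of the back board (60 mm high, fixed) is 60 mm farther on.
- blue_bin: Bystander: loose blue bin of brass fittings inside the bay beside the free lane (either side), 100 mm (x) by 85 mm (y) by 50 mm high; origin at the centre of its underside.
- carton: Bystander: loose open cardboard carton of clips inside the bay on the other side of the lane, 100 mm (x) by 85 mm (y) by 55 mm high; origin at the centre of its underside.
- tin: Bystander: loose upright tin, 44 mm diameter, 65 mm high, on the bench close in front of one of the rails, about 165 mm to one side of the middle of the lane; origin at the centre of its underside.
- collar: Bystander: loose upright steel collar (short tube), 48 mm outside diameter, 30 mm high, on the bench close in front of the other rail, about 165 mm from the middle of the lane; origin at the centre of its underside.
There are look-alikes about, which are no part of the job. Leave any green look-alike of the yellow_bin alone.

How it is judged:
By the outcome, as a careful person would: the job done as asked, in the order asked, and still so for the second after the job is handed in, with the robot touching nothing.
It also fails if it takes over 69 s, if anything falls off the work surface, if the arm or the gripper's body presses on something with over 40 N, if the wrist force passes 120 N, or if a joint passes its speed limit or range.

## Working session

There is one attempt and no reset: what is moved stays moved. The work goes in short steps, Python scripts to look and compute and a shell command to move; the robot and the scene stay as the last step left them, time stands still between calls to the robot, and variables do not carry over. Pictures are saved under pics/ and viewed, and the job is handed in when it is done.

```bash
mkdir -p pics; ls; python3 - <<'E'
from bench import monitor,get_image
import cv2
print(monitor.get_state())
for n in ("scene","top","wrist"):
    d=get_image(n); cv2.imwrite(f"pics/{n}0.png",d["img"][:,:,::-1]); print(n,d["mtx"].tolist(),d["view"].tolist())
E
```

```text
pics
{'time': 0.0, 'joint_positions': array([ 1.32110503,  0.32180938, -0.07007192,  1.4516708 ,  0.02260831,
        1.37076537, -0.05686621]), 'qd': array([ 0.0015318 , -0.00132076, -0.00027497,  0.00046267, -0.00112407,
       -0.00209927,  0.00063532]), 'joint_torque': array([ 9.25970890e-04, -4.91285849e+01, -4.03146856e-01, -3.12523556e+01,
       -6.40292885e-02,  4.37426870e-02,  1.65963920e-04]), 'position': array([ 0.16939104, -0.62733192,  0.40367203]), 'tool_rot': array([ 2.08099128,  0.27810633, -2.08173225]), 'ft_force': array([-0.34033004,  1.21420233, -0.2758893 ]), 'torque': array([ 0.01308478, -0.02592449, -0.06199914]), 'grip_width': 1.000294761829526}
scene [[441.3608752104856, 0.0, 321.0671292457787], [0.0, 441.3608752104856, 189.05533506869565], [0.0, 0.0, 1.0]] [[-0.7946245452409042, 0.6070253023979565, 0.009597622067759473, 0.5275513813403045], [-0.49647736617285093, -0.6588481428453603, 0.5651808113756948, 0.21031908098351093], [0.34940242840992863, 0.44434154309257295, 0.8249112292261246, -1.0779899076742165], [0.0, 0.0, 0.0, 1.0]]
top [[519.2118042510344, 0.0, 322.1683438801766], [0.0, 519.2118042510344, 198.66824615207847], [0.0, 0.0, 1.0]] [[-0.021316537835475102, -0.999745775471157, 0.0073477644412227655, -0.08565558841519709], [0.985334415950369, -0.019763599878338683, 0.16948595476792305, -0.5670108899048841], [-0.16929764900451005, 0.010852858951625202, 0.9855052112972928, -1.1042221137938408], [0.0, 0.0, 0.0, 1.0]]
wrist [[309.70691628693146, 0.0, 317.0431497427781], [0.0, 309.70691628693146, 202.3630064568565], [0.0, 0.0, 1.0]] [[0.2608228969378864, -0.9653831424924857, -0.0026085674737180405, -0.6497379525445777], [0.9302895086896144, 0.2520615882016873, -0.26650775931533704, 0.03363123647809616], [0.25793961784682734, 0.06708460288754224, 0.9638292429680976, -0.39094949914520616], [0.0, 0.0, 0.0, 1.0]]
```

View pics/scene0.png

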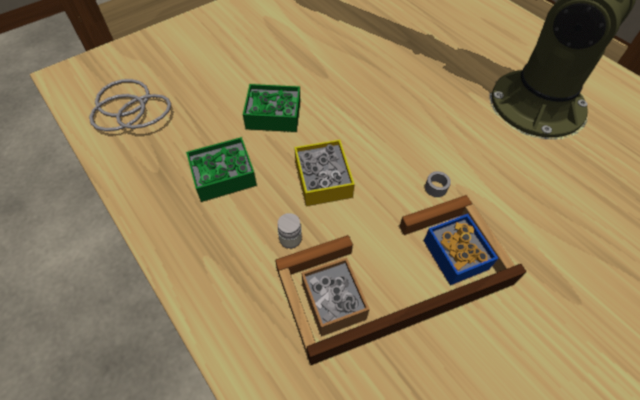

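View pics/top0.png

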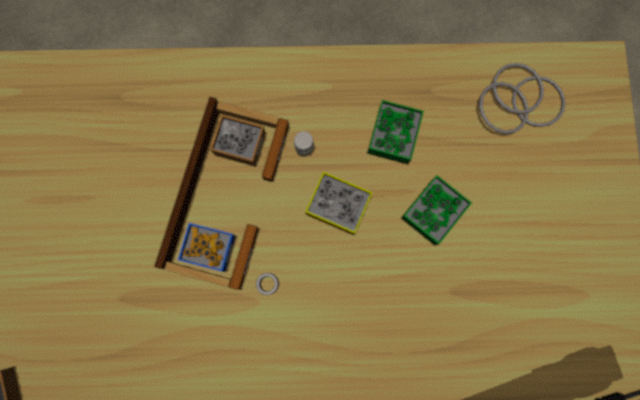

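View pics/wrist0.png

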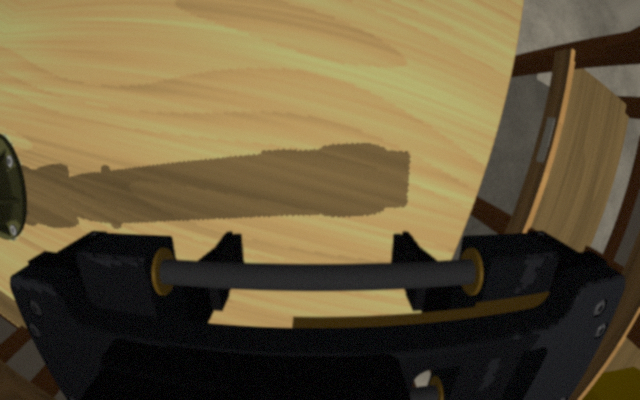

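Top view: yellow bin at about (338,203), and the gap in the rails runs between about (267,180) and (252,225). The tin is at (304,143) and the collar at (267,283). I'll enlarge it to read corners.

```bash
python3 - <<'E'
import cv2
a=cv2.imread("pics/top0.png")
cv2.imwrite("pics/topA.png",cv2.resize(a[85:300,150:380],None,fx=3.4,fy=2.7 and 3.4,interpolation=cv2.INTER_CUBIC)[:600])
cv2.imwrite("pics/topB.png",cv2.resize(a[160:245,290:390],None,fx=7,fy=7,interpolation=cv2.INTER_CUBIC))
cv2.imwrite("pics/topC.png",cv2.resize(a[110:300,225:300],None,fx=3,fy=3,interpolation=cv2.INTER_CUBIC))
b=cv2.imread("pics/scene0.png")
cv2.imwrite("pics/scA.png",cv2.resize(b[130:215,280:370],None,fx=7,fy=7,interpolation=cv2.INTER_CUBIC))
cv2.imwrite("pics/scB.png",cv2.resize(b[180:370,265:535],None,fx=2.9,fy=2.9,interpolation=cv2.INTER_CUBIC))
E
```

```text
(no output)
```

View pics/topA.png

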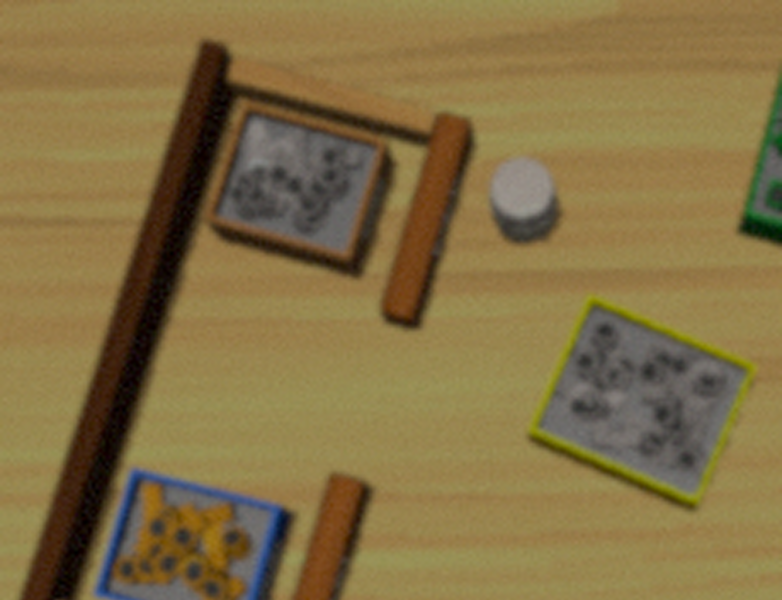

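View pics/topB.png

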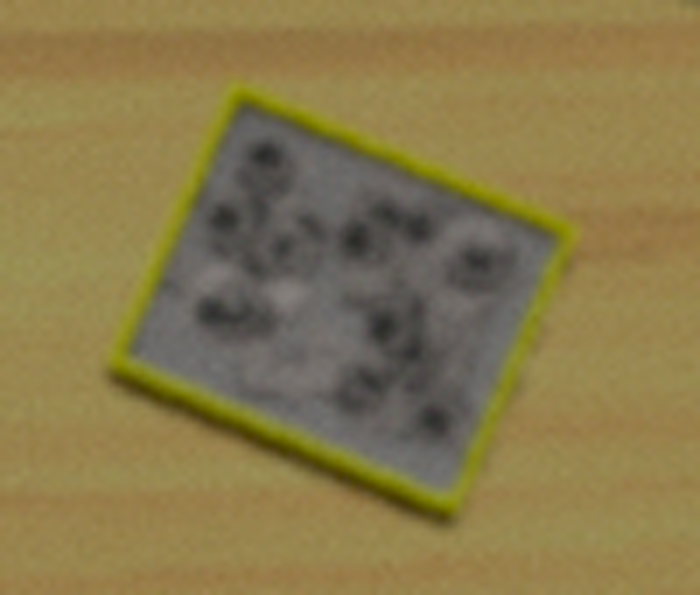

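View pics/scA.png

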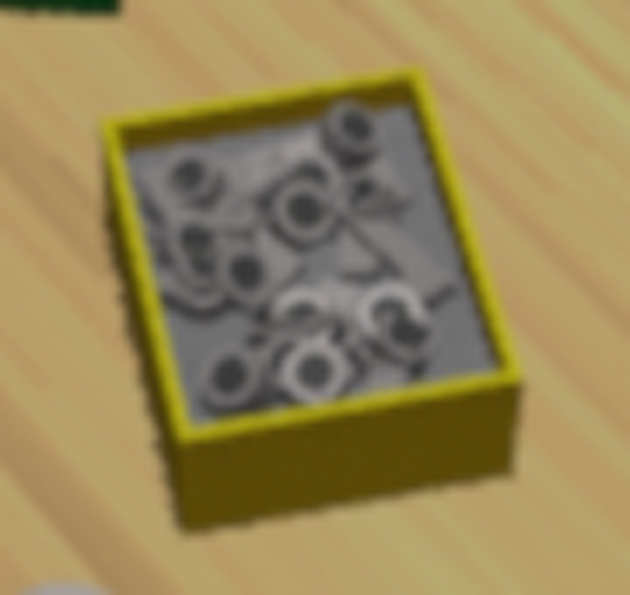

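View pics/scB.png

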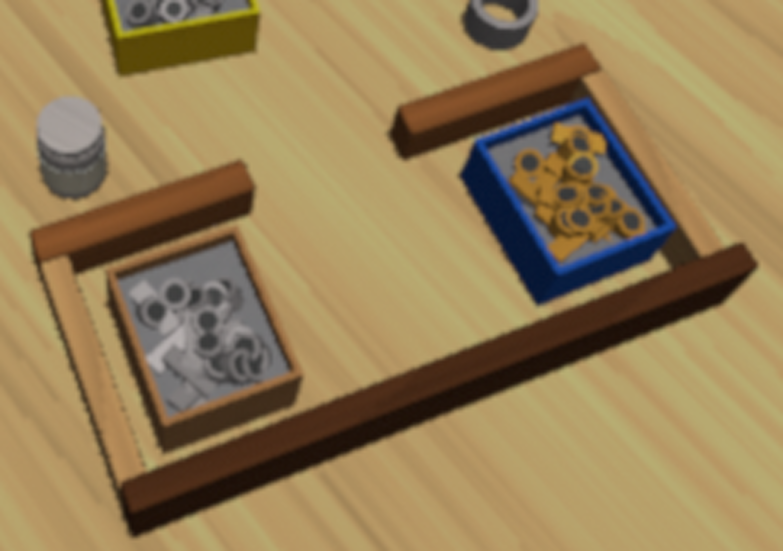

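```bash
python3 - <<'E'
import cv2
a=cv2.imread("pics/top0.png")
cv2.imwrite("pics/topC.png",cv2.resize(a[110:190,220:320],None,fx=7,fy=7,interpolation=cv2.INTER_CUBIC))
cv2.imwrite("pics/topD.png",cv2.resize(a[215:300,200:300],None,fx=7,fy=7,interpolation=cv2.INTER_CUBIC))
b=cv2.imread("pics/scene0.png")
cv2.imwrite("pics/scC.png",cv2.resize(b[215:285,265:365],None,fx=7,fy=7,interpolation=cv2.INTER_CUBIC))
cv2.imwrite("pics/scD.png",cv2.resize(b[165:245,390:490],None,fx=7,fy=7,interpolation=cv2.INTER_CUBIC))
E
```

```text
(no output)
```

View pics/topC.png

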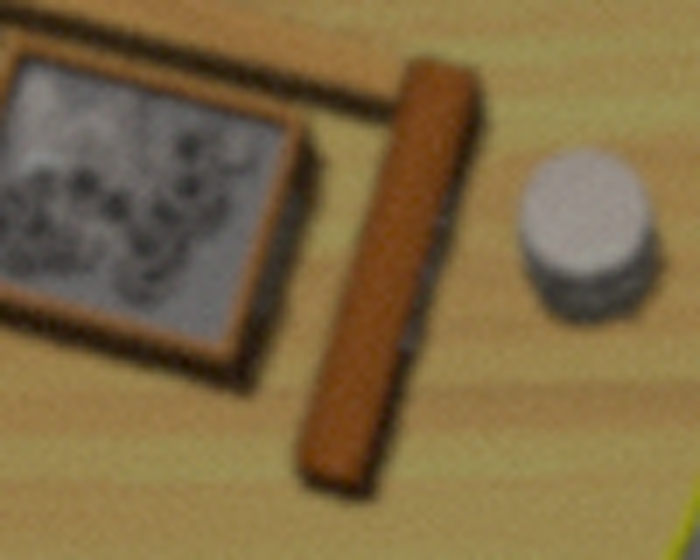

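View pics/topD.png

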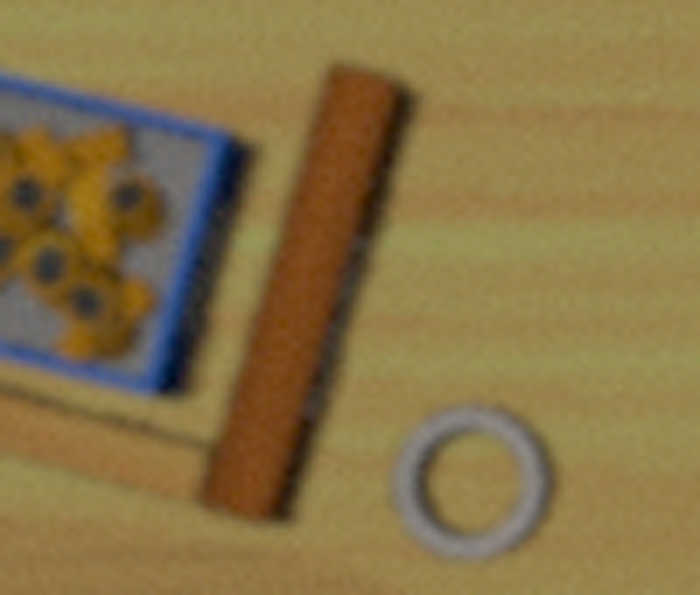

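View pics/scC.png

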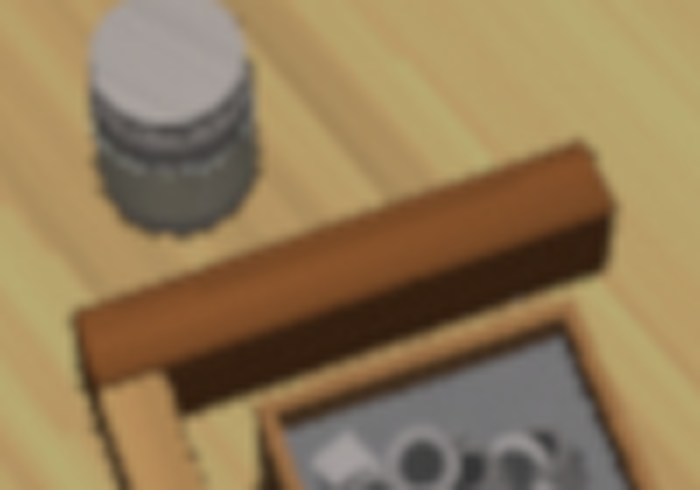

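View pics/scD.png

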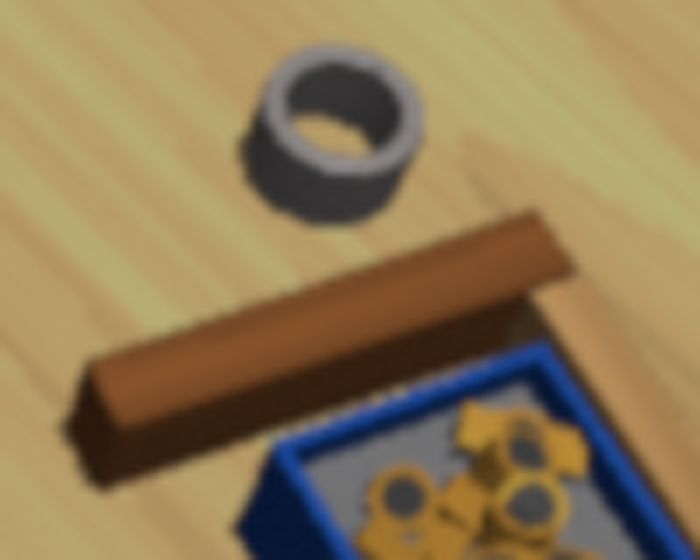

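```bash
cat > h.py <<'E'
import numpy as np, cv2
from scipy.optimize import least_squares
CAL={"scene":(np.array([[441.3608752104856,0,321.0671292457787],[0,441.3608752104856,189.05533506869565],[0,0,1]]),np.array([[-0.7946245452409042,0.6070253023979565,0.009597622067759473,0.5275513813403045],[-0.49647736617285093,-0.6588481428453603,0.5651808113756948,0.21031908098351093],[0.34940242840992863,0.44434154309257295,0.8249112292261246,-1.0779899076742165]])),
"top":(np.array([[519.2118042510344,0,322.1683438801766],[0,519.2118042510344,198.66824615207847],[0,0,1]]),np.array([[-0.021316537835475102,-0.999745775471157,0.0073477644412227655,-0.08565558841519709],[0.985334415950369,-0.019763599878338683,0.16948595476792305,-0.5670108899048841],[-0.16929764900451005,0.010852858951625202,0.9855052112972928,-1.1042221137938408]]))}
def proj(n,P):
    K,V=CAL[n]; c=np.atleast_2d(P)@V[:,:3].T+V[:,3]
    c=c*[1,-1,-1]; u=c@K.T; return u[:,:2]/u[:,2:]
def tri(p1,p2):
    Ps=[CAL[n][0]@np.diag([1,-1,-1.])@CAL[n][1] for n in("scene","top")]
    X=cv2.triangulatePoints(Ps[0],Ps[1],np.array(p1,float).T,np.array(p2,float).T); return (X[:3]/X[3]).T
def T(p,L):
    c,s=np.cos(p[2]),np.sin(p[2]); L=np.asarray(L,float)
    return np.c_[p[0]+c*L[:,0]-s*L[:,1],p[1]+s*L[:,0]+c*L[:,1],L[:,2]]
def fit(obs,p0,views=("top","scene")):
    # obs: {view:(local mm Nx3, pix Nx2)}
    def r(p): return np.concatenate([(proj(v,T(p,np.array(obs[v][0])/1000))-obs[v][1]).ravel() for v in views if v in obs])
    s=least_squares(r,p0,loss="soft_l1"); return s.x,r(s.x)
def inbay(bay,p):
    c,s=np.cos(bay[2]),np.sin(bay[2]); d=np.array(p[:2])-bay[:2]
    return np.array([c*d[0]+s*d[1],-s*d[0]+c*d[1]])
E
cat > f0.py <<'E'
from h import *
o=lambda off,L,k=7:np.array(off)+np.array(L,float)/k
bt=[(-12,-200,40),(12,-200,40),(12,-55,40),(-12,-55,40),(12,55,40),(-12,55,40),(12,200,40),(-12,200,40)]
pt=np.r_[o((220,110),[(478,68),(412,60),(304,470),(368,488)]),o((200,215),[(333,68),(405,85),(203,505),(275,518)])]
bs=[(-12,-55,40),(12,-55,40),(-12,-200,40),(12,-200,40),(-12,55,40),(12,55,40),(-12,200,40),(12,200,40),(12,-55,0),(12,55,0),(-12,55,0)]
ps=np.r_[o((265,215),[(580,142),(613,205),(78,315),(95,385)]),o((390,165),[(90,365),(120,428),(535,210),(573,268)]),o((265,215),[(605,272)]),o((390,165),[(103,490),(65,430)])]
for v in (("top",),("scene",),("top","scene")):
    b,r=fit({"top":(bt,pt),"scene":(bs,ps)},[0.6,0.13,1.3],v); print("bay",v,b.round(4),np.abs(r).max().round(2),r.std().round(2))
nt=[(60,-50,50),(60,50,50),(-60,-50,50),(-60,50,50)]; qt=o((290,160),[(237,84),(112,368),(577,228),(453,510)])
ns=nt+[(60,-50,0),(60,50,0)]; qs=o((280,130),[(182,438),(520,378),(105,122),(418,70),(185,530),(512,475)])
for v in (("top",),("scene",),("top","scene")):
    y,r=fit({"top":(nt,qt),"scene":(ns,qs)},[0.55,-0.05,1.2],v); print("bin",v,y.round(4),np.abs(r).max().round(2),r.std().round(2))
print("tri bin",tri(qs[:4],qt).round(3).tolist())
print("bin in bay",inbay(b,y),y[2]-b[2]); np.save("bay.npy",b)
print("home",T(b,[[.097,0,0]]),"rear",)
E
python3 f0.py
```

```text
bay ('top',) [0.5627 0.0417 1.2871] 1.89 0.86
bay ('scene',) [0.5643 0.0452 1.2851] 1.89 0.97
bay ('top', 'scene') [0.5636 0.0438 1.2867] 2.74 0.96
bin ('top',) [ 0.5558 -0.135   1.1428] 0.85 0.56
bin ('scene',) [ 0.5565 -0.1324  1.1394] 1.0 0.61
bin ('top', 'scene') [ 0.5561 -0.1335  1.1414] 1.41 0.62
tri bin [[0.625, -0.102, 0.047], [0.535, -0.061, 0.045], [0.576, -0.209, 0.047], [0.487, -0.167, 0.047]]
bin in bay [-0.17226869 -0.0425168 ] -0.14528402063118984
home [[0.59077472 0.13689787 0.        ]] rear
```

```bash
cat > plan.py <<'E'
import sys,numpy as np
from scipy.spatial.transform import Rotation as R
from bench import monitor
b=np.load("bay.npy")
def plan(bx,by,tz,jaw,show=True):
    """target finger point in bay frame (mm), tip height mm, jaw axis angle vs bay x (deg)"""
    s=monitor.get_state(); Rt=R.from_rotvec(s["tool_rot"]); p=s["position"]
    c,sn=np.cos(b[2]),np.sin(b[2])
    tip=p+Rt.apply([.182,0,0])
    w=np.array([b[0]+(c*bx-sn*by)/1e3,b[1]+(sn*bx+c*by)/1e3,.182+tz/1e3])
    best=None
    for k in(0,np.pi):
        a=b[2]+np.radians(jaw)+k; x=np.array([0,0,-1.]);y=np.array([np.cos(a),np.sin(a),0]);G=R.from_matrix(np.c_[x,y,np.cross(x,y)])
        rv=(Rt.inv()*G).as_rotvec()
        if best is None or np.linalg.norm(rv)<np.linalg.norm(best): best=rv
        print("alt turn",rv.round(3), "q7",s["joint_positions"][6].round(2))
    d=tip-np.r_[b[:2],0]; print("t",round(s["time"],2),"tip in bay mm",(1e3*np.array([c*d[0]+sn*d[1],-sn*d[0]+c*d[1],d[2]])).round(1),"axis",Rt.apply([1,0,0]).round(3),"F",s["ft_force"].round(1),"w",(s["grip_width"]*87).round(1))
    print("shift tool mm",(1e3*Rt.inv().apply(w-p)).round(1),"turn",best.round(3))
if __name__=="__main__": plan(*map(float,sys.argv[1:5]))
E
python3 plan.py -172 -120 120 0
```

```text
alt turn [-2.594e+00 -2.000e-03  1.000e-03] q7 -0.06
alt turn [0.548 0.    0.001] q7 -0.06Traceback (most recent call last):
  File "plan.py", line 19, in <module>
    if __name__=="__main__": plan(*map(float,sys.argv[1:5]))
                             ~~~~^^^^^^^^^^^^^^^^^^^^^^^^^^^
  File "plan.py", line 17, in plan
    d=tip-np.r_[b[:2],0]; print("t",round(s["time"],2),"tip in bay mm",(1e3*np.array([c*d[0]+sn*d[1],-sn*d[0]+c*d[1],d[2]])).round(1),"axis",Rt.apply([1,0,0]).round(3),"F",s["ft_force"].round(1),"w",(s["grip_width"]*87).round(1))
                                                                                                                                                                                                       ^^^^^^^^^^^^^^^^^^^^^^^^^^
AttributeError: 'float' object has no attribute 'round'
```

```bash
sed -i 's/(s\["grip_width"\]\*87).round(1)/round(s["grip_width"]*87,1)/' plan.py; python3 plan.py -172 -120 120 0
```

```text
alt turn [-2.594e+00 -2.000e-03  1.000e-03] q7 -0.06
alt turn [0.548 0.    0.001] q7 -0.06
t 0.15 tip in bay mm [-754.5  190.4  221.9] axis [-0.     0.001 -1.   ] F [0.  0.1 0.2] w 86.9
shift tool mm [ 102.3 -335.7 -568.4] turn [0.548 0.    0.001]
```

```bash
python3 -m creep '[[4,-16,-28,0,0,0,60],[5,-24,-40,0,0,0,60],[5,-24,-40,0,0,0,60],[5,-24,-40,0,0,0,60],[5,-24,-40,0,0,0,60]]' 10; python3 -m creep '[[5,-24,-40,0,0,0,60],[5,-24,-40,0,0,0,60],[5,-24,-40,0,0,0,60],[5,-24,-40,0,0,0,60],[5,-24,-40,0,0,0,60]]'; python3 plan.py -172 -120 120 0
```

```text
time: 0.65
position: [0.3227, -0.4688, 0.3803]
tool_rot: [2.081, 0.276, -2.081]
ft_force: [0.5, -0.1, 0.1]
grip_width: 0.707
time: 1.15
position: [0.4844, -0.3008, 0.3555]
tool_rot: [2.08, 0.276, -2.081]
ft_force: [0.1, -0.3, 0.5]
grip_width: 0.685
alt turn [-2.594  0.     0.   ] q7 -0.86
alt turn [ 0.548  0.    -0.   ] q7 -0.86
t 1.15 tip in bay mm [-353.   -20.6  173.5] axis [-0. -0. -1.] F [ 0.1 -0.3  0.5] w 59.6
shift tool mm [  53.5 -102.8 -179.1] turn [ 0.548  0.    -0.   ]
```

```bash
python3 -m creep '[[6,-21,-36,0,0,0,60],[6,-21,-36,0,0,0,60],[6,-21,-36,0,0,0,60],[6,-21,-36,0,0,0,60],[6,-19,-35,0,0,0,60]]'; python3 -m creep '[[0,0,0,0.137,0,0,60],[0,0,0,0.137,0,0,60],[0,0,0,0.137,0,0,60],[0,0,0,0.137,0,0,60],[0,0,0,0,0,0,60]]'; python3 plan.py -172 -120 12 0
python3 - <<'E'
from bench import get_image
import cv2
d=get_image("top"); a=d["img"][:,:,::-1];cv2.imwrite("pics/top1.png",cv2.resize(a[85:285,200:440],None,fx=3,fy=3,interpolation=cv2.INTER_CUBIC))
d=get_image("wrist"); print(d["view"].tolist()); cv2.imwrite("pics/wrist1.png",d["img"][:,:,::-1])
E
```

```text
time: 1.65
position: [0.6304, -0.1547, 0.3252]
tool_rot: [2.08, 0.277, -2.081]
ft_force: [1.1, -0.5, 0.9]
grip_width: 0.69
time: 2.15
position: [0.6294, -0.1562, 0.3253]
tool_rot: [-2.068, 0.297, 2.07]
ft_force: [-0.0, 0.3, -0.4]
grip_width: 0.689
alt turn [ 3.141e+00 -1.000e-03 -1.000e-03] q7 -1.75
alt turn [-0.     0.001 -0.   ] q7 -1.75
t 2.15 tip in bay mm [-173.6 -119.1  143.3] axis [-0.001 -0.    -1.   ] F [-0.   0.3 -0.4] w 59.9
shift tool mm [131.3  -1.6  -0.9] turn [-0.     0.001 -0.   ]
[[-0.2775190554808763, -0.9607195003417194, -0.0011025008668000978, 0.023438179755843135], [0.9257603193628848, -0.2671134317855296, -0.26761585463662074, -0.6124917820306479], [0.25680927735993864, -0.07528915076500912, 0.9635250587498758, -0.48732896350185007], [0.0, 0.0, 0.0, 1.0]]
```

View pics/top1.png

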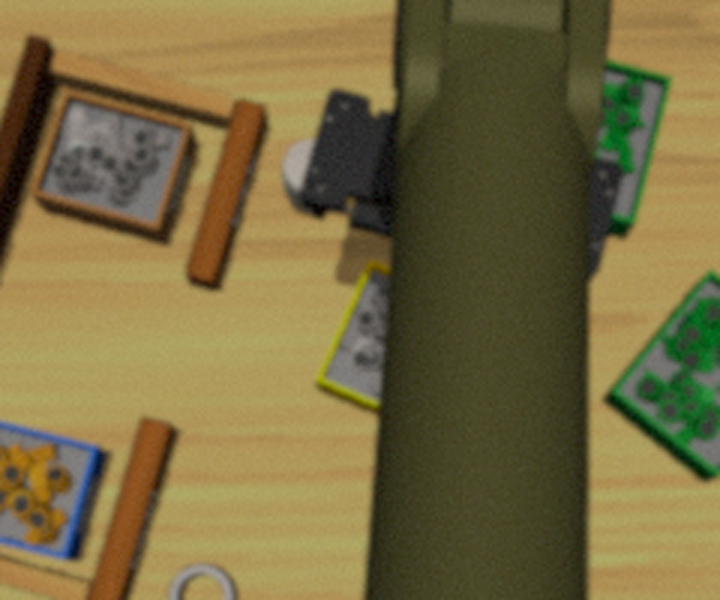

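View pics/wrist1.png

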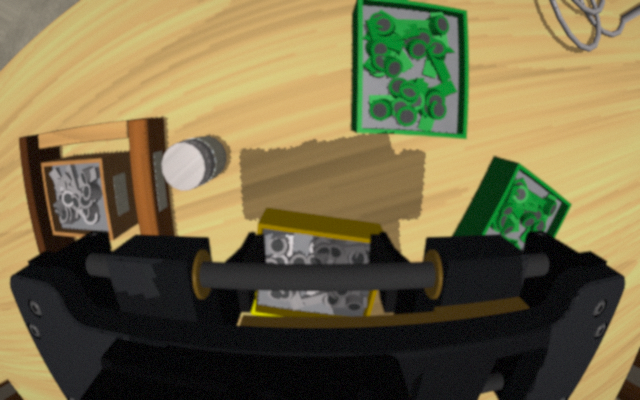

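```bash
python3 - <<'E'
from h import *
b=np.load("bay.npy")
def ray(v,uv,z):
    K,V=CAL[v]; d=np.linalg.inv(K)@[*uv,1]; d=d*[1,-1,-1]; R=V[:,:3]; c=-R.T@V[:,3]; d=R.T@d; return c+d*(z-c[2])/d[2]
for uv,z in [((369,150),.05),((411,160),.05),((369,154),0),((411,163),0)]: print(uv,inbay(b,ray("top",uv,z))*1e3)
print("tin",inbay(b,ray("top",(304,142),.065))*1e3,"collar",inbay(b,ray("top",(267.4,283.7),.03))*1e3)
K,V=CAL["top"]
E
```

```text
(369, 150) [-208.1729941 -175.9624619]
(411, 160) [-305.11893911 -178.20485854]
(369, 154) [-211.88972795 -180.90703774]
(411, 163) [-312.40617147 -185.61511401]
tin [ -63.26300496 -151.54377479] collar [-67.54260036 169.95231712]
```

```bash
python3 -m creep '[[40,-1,0,0,0,0,60],[40,0,0,0,0,0,60],[30,0,0,0,0,0,60],[15,0,0,0,0,0,60],[3,0,0,0,0,0,60]]'; python3 plan.py -172 -120 15 0
python3 - <<'E'
from bench import get_image
import cv2
for n in("scene","wrist"):
  d=get_image(n); cv2.imwrite(f"pics/{n}2.png",d["img"][:,:,::-1])
E
```

```text
time: 2.75
position: [0.629, -0.1553, 0.1957]
tool_rot: [-2.066, 0.294, 2.073]
ft_force: [0.1, 0.6, 1.2]
grip_width: 0.691
alt turn [-3.14  -0.     0.006] q7 -1.79
alt turn [0.001 0.004 0.   ] q7 -1.79
t 2.75 tip in bay mm [-172.7 -117.9   13.7] axis [-0.004  0.001 -1.   ] F [0.1 0.6 1.2] w 60.2
shift tool mm [-1.3 -0.7 -1.4] turn [0.001 0.004 0.   ]
```

View pics/scene2.png

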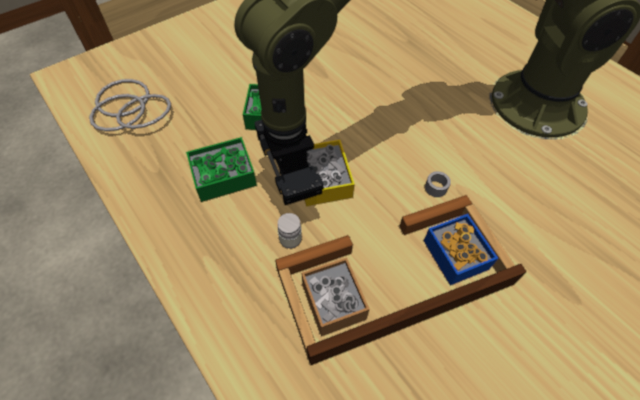

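View pics/wrist2.png

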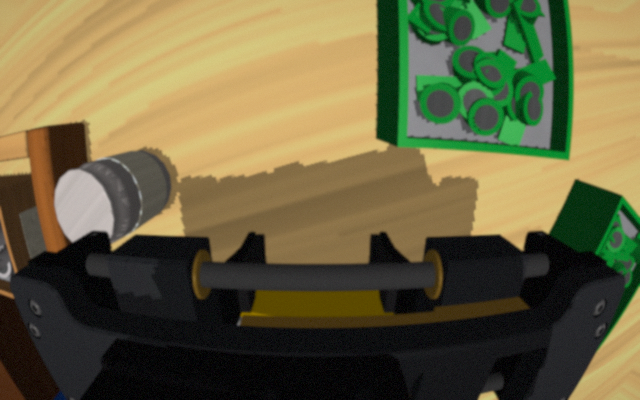

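The fingers are down between the green and yellow bins, on the yellow bin's far side, and touch nothing. Now I'll push sideways (+z of the tool).

```bash
python3 -m creep '[[0,0,6,0,0,0,60],[0,0,6,0,0,0,60],[0,0,5,0,0,0,60],[0,0,5,0,0,0,60],[0,0,5,0,0,0,60]]';  python3 -m creep '[[0,0,5,0,0,0,60],[0,0,5,0,0,0,60],[0,0,4,0,0,0,60],[0,0,4,0,0,0,60],[0,0,3,0,0,0,60]]'; python3 plan.py -172 -59.5 15 0
```

```text
time: 3.35
position: [0.605, -0.1473, 0.1997]
tool_rot: [-2.075, 0.295, 2.063]
ft_force: [5.3, 1.4, 3.8]
grip_width: 0.687
time: 3.85
position: [0.5848, -0.1424, 0.1996]
tool_rot: [-2.076, 0.297, 2.064]
ft_force: [4.4, -0.6, 2.2]
grip_width: 0.688
alt turn [-3.141e+00  1.000e-03 -9.000e-03] q7 -1.79
alt turn [ 0.    -0.006 -0.001] q7 -1.79
t 3.85 tip in bay mm [-172.9  -73.6   17.6] axis [ 0.005 -0.002 -1.   ] F [ 4.4 -0.6  2.2] w 59.8
shift tool mm [ 2.6 -0.8 13. ] turn [ 0.    -0.006 -0.001]
```

```bash
python3 -m creep '[[1,0,3,0,0,0,60],[1,0,3,0,0,0,60],[0,0,3,0,0,0,60],[0,0,1,0,0,0,60],[0,0,0,0,0,0,60]]'; python3 plan.py -172 -59.5 15 0
python3 - <<'E'
from bench import get_image
import cv2
d=get_image("scene");a=d["img"][:,:,::-1]; cv2.imwrite(f"pics/scene3.png",cv2.resize(a[115:285,260:480],None,fx=3.5,fy=3.5,interpolation=cv2.INTER_CUBIC))
E
```

```text
time: 4.35
position: [0.5769, -0.1402, 0.1994]
tool_rot: [-2.082, 0.298, 2.059]
ft_force: [7.5, -2.5, 6.7]
grip_width: 0.69
alt turn [-3.141e+00  1.000e-03 -1.800e-02] q7 -1.79
alt turn [ 0.    -0.011 -0.001] q7 -1.79
t 4.35 tip in bay mm [-173.   -66.3   17.4] axis [ 0.011 -0.004 -1.   ] F [ 7.5 -2.5  6.7] w 60.0
shift tool mm [ 2.3 -0.9  4.8] turn [ 0.    -0.011 -0.001]
```

View pics/scene3.png

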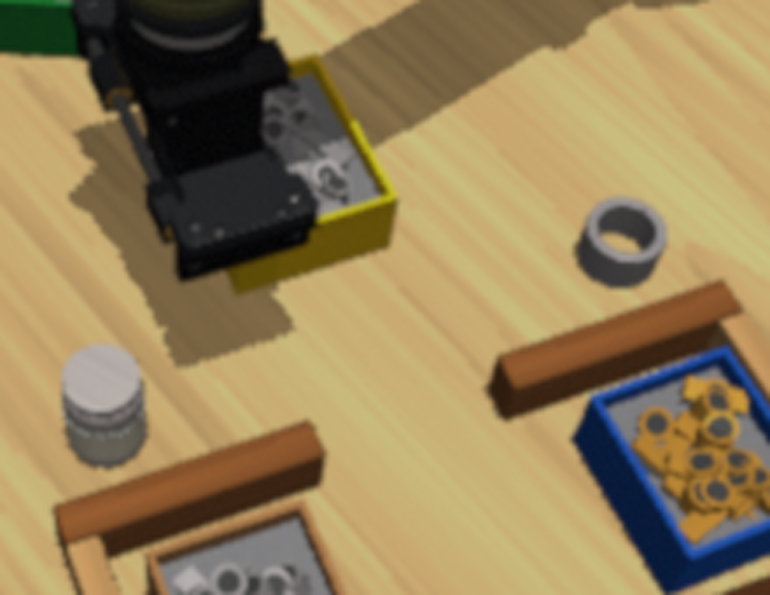

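The bin's front edge is now parallel to the rails but still off to the tin side. I'll push a little more, then back off and lift for a clear look.

```bash
python3 -m creep '[[1,0,3,0,0,0,60],[0,0,3,0,0,0,60],[0,0,2,0,0,0,60],[0,0,0,0,0,0,60]]'; python3 plan.py -172 -59.5 15 0;python3 -m creep '[[0,0,-6,0,0,0,60],[-10,0,-6,0,0,0,60],[-30,0,0,0,0,0,60],[-40,0,0,0,0,0,60],[-40,-20,0,0,0,0,60]]'; python3 plan.py -262 0 80 90
```

```text
time: 4.8
position: [0.5689, -0.1378, 0.1982]
tool_rot: [-2.081, 0.298, 2.059]
ft_force: [6.7, -1.4, 6.1]
grip_width: 0.69
alt turn [-3.141e+00  1.000e-03 -1.600e-02] q7 -1.79
alt turn [ 0.    -0.01  -0.001] q7 -1.79
t 4.8 tip in bay mm [-173.   -57.9   16.2] axis [ 0.01  -0.004 -1.   ] F [ 6.7 -1.4  6.1] w 60.0
shift tool mm [ 1.2 -0.9 -3.5] turn [ 0.    -0.01  -0.001]
time: 5.3
position: [0.5821, -0.1241, 0.3151]
tool_rot: [-2.062, 0.303, 2.072]
ft_force: [0.2, -0.6, 0.3]
grip_width: 0.692
alt turn [ 1.566e+00  1.000e-03 -5.000e-03] q7 -1.78
alt turn [-1.576e+00  5.000e-03  1.000e-03] q7 -1.78
t 5.3 tip in bay mm [-156.5  -64.1  133.1] axis [-0.005 -0.001 -1.   ] F [ 0.2 -0.6  0.3] w 60.2
shift tool mm [ 53.7 106.2  64.1] turn [ 1.566e+00  1.000e-03 -5.000e-03]
```

```bash
python3 -m creep '[[0,30,16,0,0,0,60],[0,34,20,0,0,0,60],[0,34,20,0,0,0,60],[0,18,8,0,0,0,60],[0,0,0,-0.137,0,0,60]]';python3 -m creep '[[0,0,0,-0.137,0,0,60],[0,0,0,-0.137,0,0,60],[0,0,0,-0.137,0,0,60],[0,0,0,-0.137,0,0,60],[0,0,0,-0.137,0,0,60]]'; python3 -m creep '[[0,0,0,-0.137,0,0,60],[0,0,0,-0.137,0,0,60],[0,0,0,-0.137,0,0,60],[0,0,0,-0.137,0,0,60],[0,0,0,-0.137,0,0,60]]';python3 plan.py -262 0 15 90
python3 - <<'E'
from bench import get_image
import cv2
d=get_image("scene");a=d["img"][:,:,::-1]; cv2.imwrite("pics/scene4r.png",a);cv2.imwrite(f"pics/scene4.png",cv2.resize(a[115:285,260:480],None,fx=3.5,fy=3.5,interpolation=cv2.INTER_CUBIC))
d=get_image("top");a=d["img"][:,:,::-1]; cv2.imwrite("pics/top4r.png",a);cv2.imwrite(f"pics/top4.png",cv2.resize(a[110:300,210:440],None,fx=3.4,fy=3.1 and 3.15,interpolation=cv2.INTER_CUBIC))
E
```

```text
time: 5.8
position: [0.4866, -0.2177, 0.3145]
tool_rot: [-2.14, 0.163, 2.148]
ft_force: [0.4, 0.2, 0.2]
grip_width: 0.689
time: 6.3
position: [0.489, -0.2142, 0.3145]
tool_rot: [1.913, 0.535, -1.917]
ft_force: [-0.2, -1.2, 0.1]
grip_width: 0.688
time: 6.8
position: [0.489, -0.2142, 0.3145]
tool_rot: [1.456, 1.03, -1.459]
ft_force: [0.2, 0.8, 0.5]
grip_width: 0.69
alt turn [ 3.083  0.004 -0.   ] q7 -0.04
alt turn [-0.058  0.     0.003] q7 -0.04
t 6.8 tip in bay mm [-2.686e+02 -2.000e-01  1.325e+02] axis [-0.003  0.001 -1.   ] F [0.2 0.8 0.5] w 60.0
shift tool mm [117.5  -0.8  -6.6] turn [-0.058  0.     0.003]
```

View pics/scene4.png

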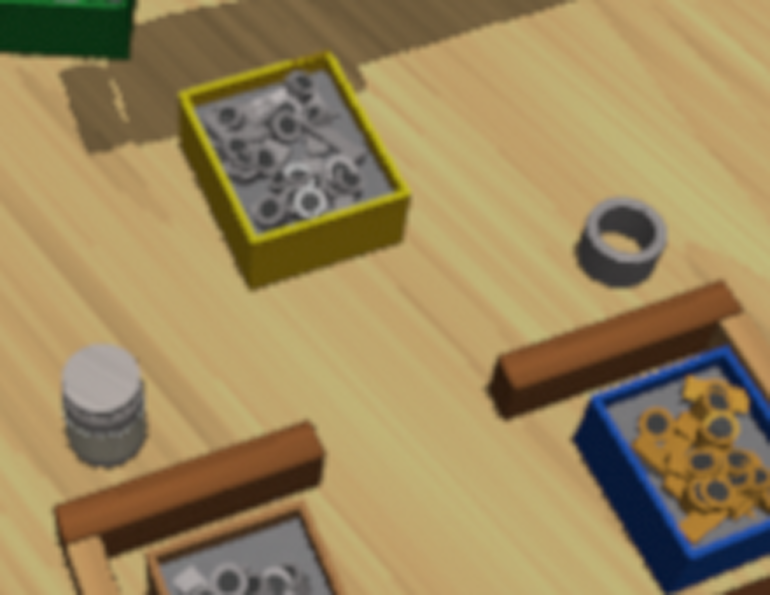

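View pics/top4.png

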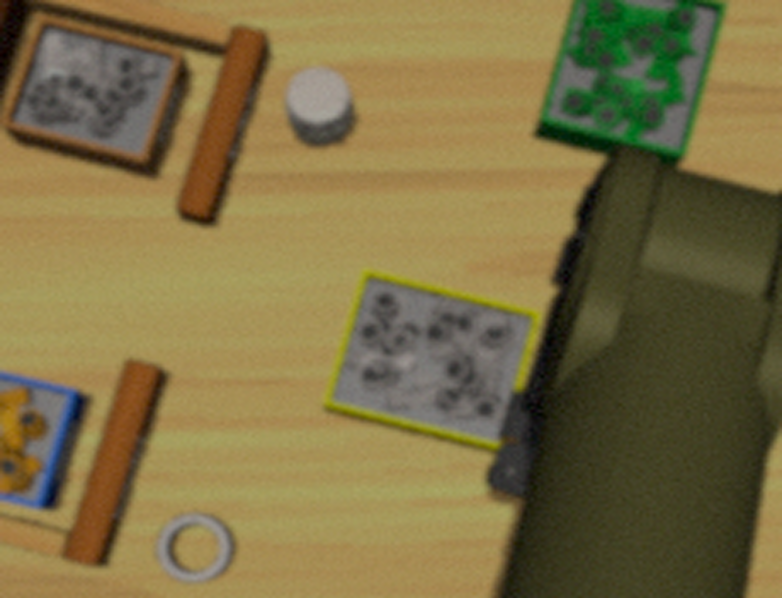

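```bash
python3 - <<'E'
import cv2
a=cv2.imread("pics/top4r.png"); cv2.imwrite("pics/top4b.png",cv2.resize(a[185:260,295:375],None,fx=8,fy=8,interpolation=cv2.INTER_CUBIC))
cv2.imwrite("pics/top4g.png",cv2.resize(a[165:240,235:300],None,fx=8,fy=8,interpolation=cv2.INTER_CUBIC))
b=cv2.imread("pics/scene4r.png"); cv2.imwrite("pics/sc4b.png",cv2.resize(b[120:205,300:390],None,fx=7,fy=7,interpolation=cv2.INTER_CUBIC))
cv2.imwrite("pics/sc4g.png",cv2.resize(b[205:275,335:415],None,fx=8,fy=8,interpolation=cv2.INTER_CUBIC))
E
```

```text
(no output)
```

View pics/top4b.png

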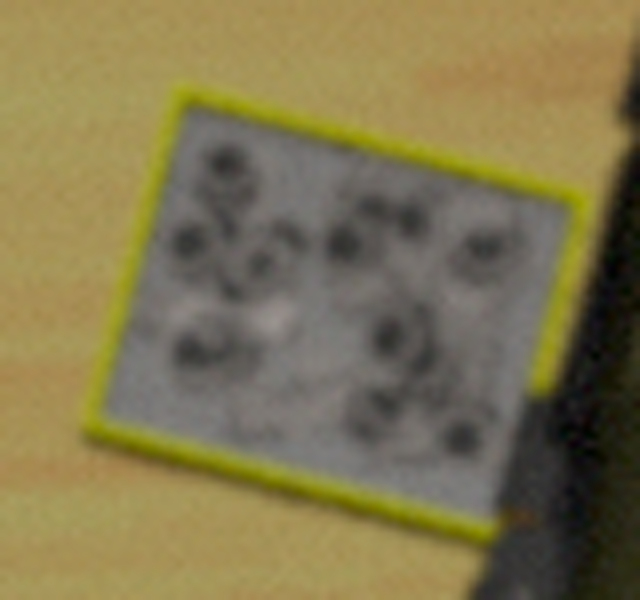

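View pics/top4g.png

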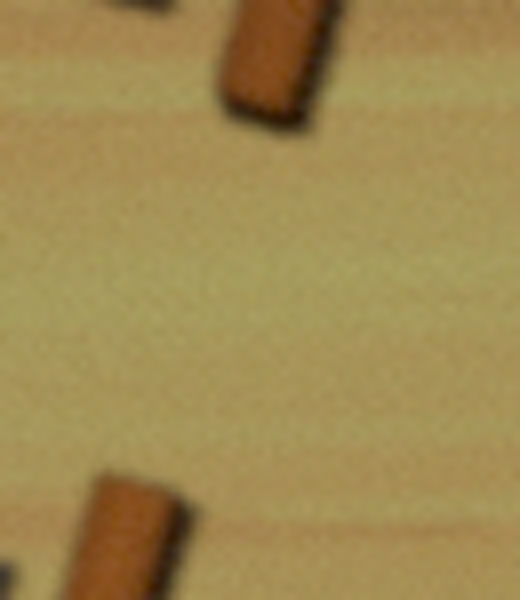

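View pics/sc4b.png

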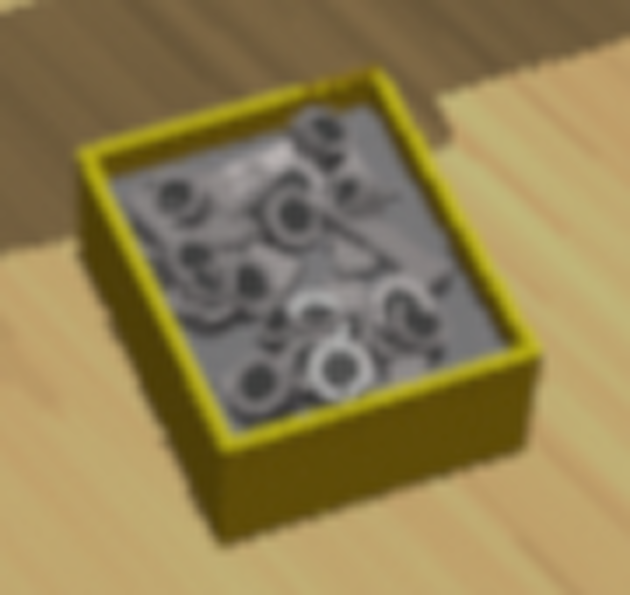

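View pics/sc4g.png

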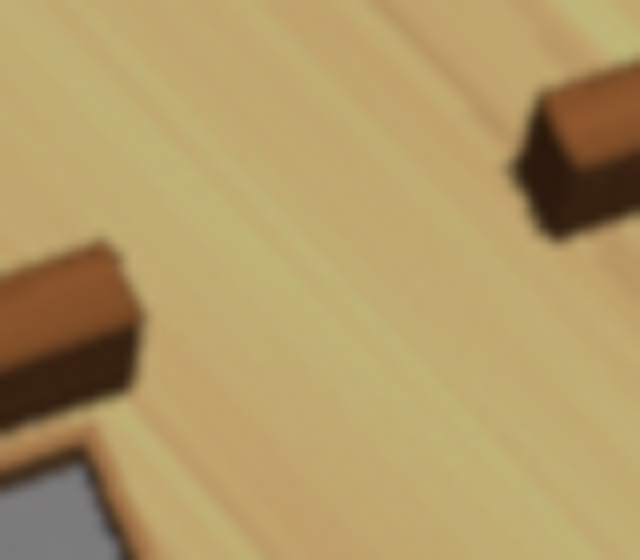

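```bash
cat >> f0.py <<'E'
print("----")
bt2=bt+[(12,-55,40),(-12,-55,40),(12,55,40),(-12,55,40)]; pt2=np.r_[pt,o((235,165),[(222,95),(300,115),(105,472),(180,495)],8)]
bs2=bs+[(-12,-55,40),(12,-55,40),(12,-55,0),(-12,55,40),(12,55,40),(-12,55,0),(12,55,0)]; ps2=np.r_[ps,o((335,205),[(105,242),(142,318),(130,388),(543,93),(582,168),(515,168),(557,240)],8)]
qt=o((295,185),[(180,88),(88,432),(588,197),(492,545)],8)
qs=o((300,120),[(225,448),(540,352),(80,150),(380,70),(225,543),(528,450)])
for v in (("top",),("scene",),("top","scene")):
    b,r=fit({"top":(bt2,pt2),"scene":(bs2,ps2)},[0.6,0.13,1.3],v)
    y,r2=fit({"top":(nt,qt),"scene":(ns,qs)},[0.55,-0.05,1.2],v)
    print(v,b.round(4),y.round(4),r.std().round(2),r2.std().round(2),"rel",inbay(b,y).round(4),(y[2]-b[2]).round(3))
np.save("bay.npy",b)
print(r.reshape(-1,2).round(1).tolist())
E
python3 f0.py | sed -n '/----/,$p'
```

```text
----
('top',) [0.5627 0.0414 1.2851] [ 0.5071 -0.129   1.2829] 0.75 0.74 rel [-0.1791  0.0053] -0.002
('scene',) [0.564  0.0452 1.2838] [ 0.508 -0.127  1.285] 0.94 0.55 rel [-0.181  0.005] 0.001
('top', 'scene') [0.5635 0.0438 1.2854] [ 0.5075 -0.1277  1.2829] 0.93 0.67 rel [-0.1803  0.0054] -0.002
[[0.2, 0.0], [-0.4, -1.5], [-2.7, -0.5], [-1.6, -0.3], [-0.8, -1.2], [-0.7, -0.8], [-1.3, 0.4], [-0.9, 1.5], [-2.0, -0.2], [-1.5, 0.0], [-1.3, -0.5], [-0.3, -0.5], [0.6, -2.0], [1.0, -0.3], [-1.9, -1.6], [-0.3, 0.0], [-1.6, -1.8], [-0.1, -0.6], [0.2, -1.8], [1.3, -0.6], [0.7, -0.2], [-1.1, 0.7], [-1.2, -0.7], [0.4, -2.0], [0.8, -0.7], [0.9, 0.2], [-1.6, -1.3], [-0.7, -0.4], [-1.3, -0.3], [-1.1, 0.7]]
```

Relative pose is consistent in both views: bin at (−180, +5) mm, yaw about 0. Next I lower behind its label end.

```bash
python3 -m creep '[[10,0,0,-0.056,0,0,60],[35,0,0,0,0,0,60],[40,0,0,0,0,0,60],[25,0,0,0,0,0,60],[4,0,0,0,0,0,60]]';python3 plan.py -250 5 15 90
python3 - <<'E'
from bench import get_image
import cv2
d=get_image("scene");a=d["img"][:,:,::-1]; cv2.imwrite("pics/scene5.png",a[50:350,150:550])
d=get_image("wrist");a=d["img"][:,:,::-1]; cv2.imwrite("pics/wrist5.png",a)
E
```

```text
time: 7.4
position: [0.4876, -0.2137, 0.1974]
tool_rot: [1.421, 1.062, -1.428]
ft_force: [-0.3, -0.9, -0.0]
grip_width: 0.688
alt turn [3.132e+00 1.200e-02 2.000e-03] q7 -0.06
alt turn [-0.009 -0.001  0.008] q7 -0.06
t 7.4 tip in bay mm [-268.3    1.7   15.4] axis [-0.007  0.003 -1.   ] F [-0.3 -0.9 -0. ] w 59.9
shift tool mm [  0.4  -4.9 -18.4] turn [-0.009 -0.001  0.008]
```

View pics/scene5.png

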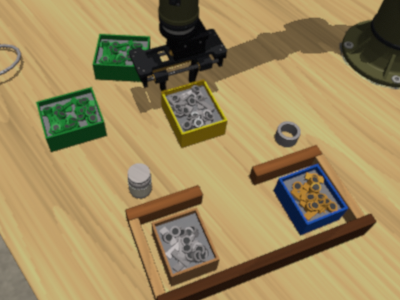

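View pics/wrist5.png

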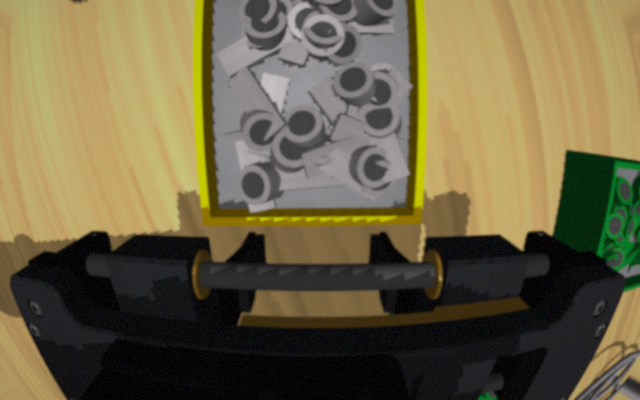

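```bash
python3 -m creep '[[0,-1,-9,-0.009,0,0,60],[0,-1,-7,0,0,0,60],[0,0,-5,0,0,0,60],[0,0.3,-5,0,0,0,60],[0,0.3,-5,0,0,0,60]]';python3 plan.py -150 0 15 90
python3 -m creep '[[0,0.5,-6,0,0,0,60],[0,0.5,-6,0,0,0,60],[0,0.5,-6,0,0,0,60],[0,0.5,-6,0,0,0,60],[0,0.5,-6,0,0,0,60]]';python3 plan.py -150 0 15 90
python3 -m creep '[[0,0.5,-6,0,0,0,60],[0,0.5,-6,0,0,0,60],[0,0.5,-6,0,0,0,60],[0,0.5,-6,0,0,0,60],[0,0.3,-3,0,0,0,60]]';python3 plan.py -150 0 15 90
python3 - <<'E'
from bench import get_image
import cv2
d=get_image("scene");a=d["img"][:,:,::-1]; cv2.imwrite("pics/scene6r.png",a);cv2.imwrite("pics/scene6.png",cv2.resize(a[130:260,310:430],None,fx=4.6,fy=4.6,interpolation=cv2.INTER_CUBIC))
d=get_image("top");a=d["img"][:,:,::-1]; cv2.imwrite("pics/top6r.png",a);cv2.imwrite("pics/top6.png",cv2.resize(a[150:250,230:370],None,fx=5.6,fy=5.6,interpolation=cv2.INTER_CUBIC))
E
```

```text
time: 8.0
position: [0.4972, -0.1861, 0.2025]
tool_rot: [1.413, 1.056, -1.416]
ft_force: [-2.2, -5.7, 4.0]
grip_width: 0.693
alt turn [-3.14   0.004  0.007] q7 -0.11
alt turn [ 0.001  0.004 -0.003] q7 -0.11
t 8.0 tip in bay mm [-240.1   -1.6   20.5] axis [ 0.001 -0.005 -1.   ] F [-2.2 -5.7  4. ] w 60.3
shift tool mm [  5.1  -1.  -89.3] turn [ 0.001  0.004 -0.003]
time: 8.5
position: [0.508, -0.1582, 0.2025]
tool_rot: [1.413, 1.056, -1.416]
ft_force: [-1.5, -6.4, 5.0]
grip_width: 0.689
alt turn [-3.141  0.004  0.007] q7 -0.17
alt turn [ 0.001  0.004 -0.003] q7 -0.17
t 8.5 tip in bay mm [-210.3   -4.1   20.5] axis [ 0.001 -0.005 -1.   ] F [-1.5 -6.4  5. ] w 59.9
shift tool mm [  5.3  -3.6 -59.5] turn [ 0.001  0.004 -0.003]
time: 9.0
position: [0.5179, -0.1325, 0.2025]
tool_rot: [1.413, 1.057, -1.416]
ft_force: [-3.3, -5.7, 6.0]
grip_width: 0.689
alt turn [-3.14   0.004  0.006] q7 -0.23
alt turn [ 0.001  0.004 -0.003] q7 -0.23
t 9.0 tip in bay mm [-182.7   -6.3   20.5] axis [ 0.001 -0.005 -1.   ] F [-3.3 -5.7  6. ] w 59.9
shift tool mm [  5.4  -5.8 -32.1] turn [ 0.001  0.004 -0.003]
```

View pics/scene6.png

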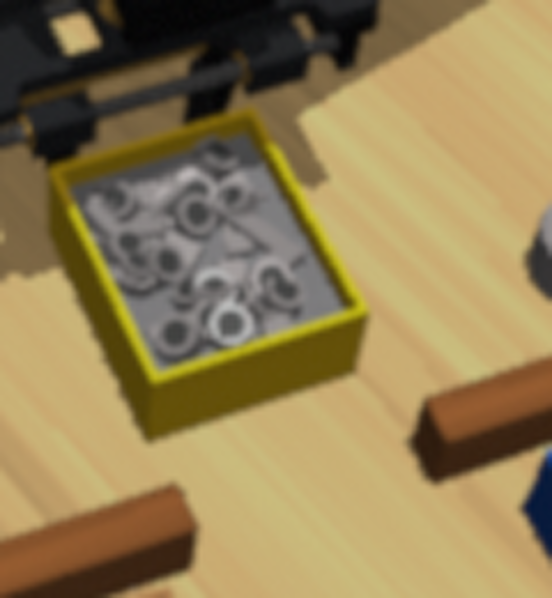

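View pics/top6.png

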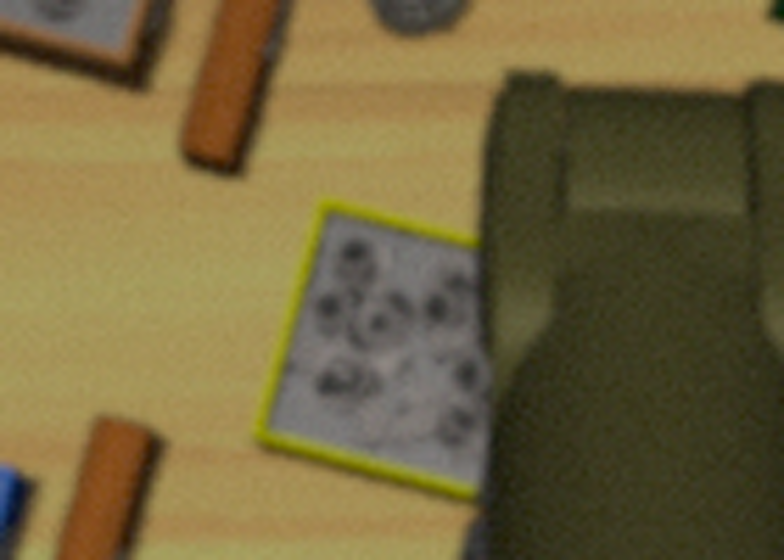

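```bash
python3 - <<'E'
from h import *
b=np.load("bay.npy")
o=lambda off,L,k:np.array(off)+np.array(L,float)/k
nt=[(60,-50,50),(60,50,50)]; qt=o((230,150),[(320,198),(258,438)],5.6)
ns=[(60,-50,50),(60,50,50),(-60,-50,50),(-60,50,50),(60,-50,0),(60,50,0)]; qs=o((310,130),[(152,380),(368,312),(52,168),(250,112),(150,440),(358,372)],4.6)
for v,bb in ((("top",),[.5627,.0414,1.2851]),(("scene",),[.564,.0452,1.2838]),(("top","scene"),b)):
    y,r=fit({"top":(nt,qt),"scene":(ns,qs)},[.53,-.06,1.28],v); print(v,y.round(4),r.std().round(2),(inbay(bb,y)*1e3).round(1),round(y[2]-bb[2],3))
E
```

```text
('top',) [ 0.5335 -0.0654  1.3125] 0.21 [-110.7   -2.1] 0.027
('scene',) [ 0.5326 -0.0621  1.2889] 0.75 [-111.8   -0.3] 0.005
('top', 'scene') [ 0.5324 -0.0628  1.2902] 0.73 [-111.1   -0.3] 0.005
```

```bash
python3 -m creep '[[0,0,-6,0,0,0,60],[0,0,-6,0,0,0,60],[0,0,-6,0,0,0,60],[0,0,-6,0,0,0,60],[0,0,-4,0,0,0,60]]';python3 plan.py -150 0 15 90
python3 - <<'E'
from bench import get_image
import cv2
d=get_image("scene");a=d["img"][:,:,::-1]; cv2.imwrite("pics/scene7r.png",a);cv2.imwrite("pics/scene7.png",cv2.resize(a[140:270,310:430],None,fx=4.6,fy=4.6,interpolation=cv2.INTER_CUBIC))
d=get_image("top");a=d["img"][:,:,::-1]; cv2.imwrite("pics/top7r.png",a);cv2.imwrite("pics/top7.png",cv2.resize(a[150:250,230:370],None,fx=5.6,fy=5.6,interpolation=cv2.INTER_CUBIC))
E
```

```text
time: 9.6
position: [0.5257, -0.1056, 0.2024]
tool_rot: [1.413, 1.056, -1.416]
ft_force: [-1.0, -6.5, 5.3]
grip_width: 0.69
alt turn [-3.14   0.004  0.006] q7 -0.29
alt turn [ 0.001  0.004 -0.003] q7 -0.29
t 9.6 tip in bay mm [-154.7   -6.3   20.4] axis [ 0.001 -0.004 -1.   ] F [-1.  -6.5  5.3] w 60.0
shift tool mm [ 5.4 -5.9 -4.1] turn [ 0.001  0.004 -0.003]
```

View pics/scene7.png

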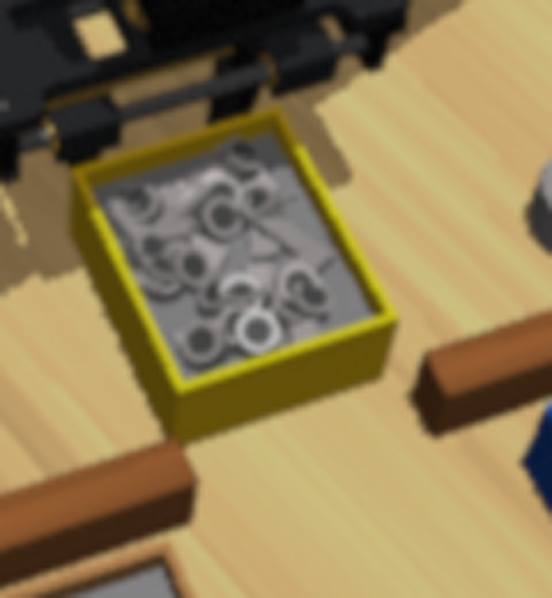

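View pics/top7.png

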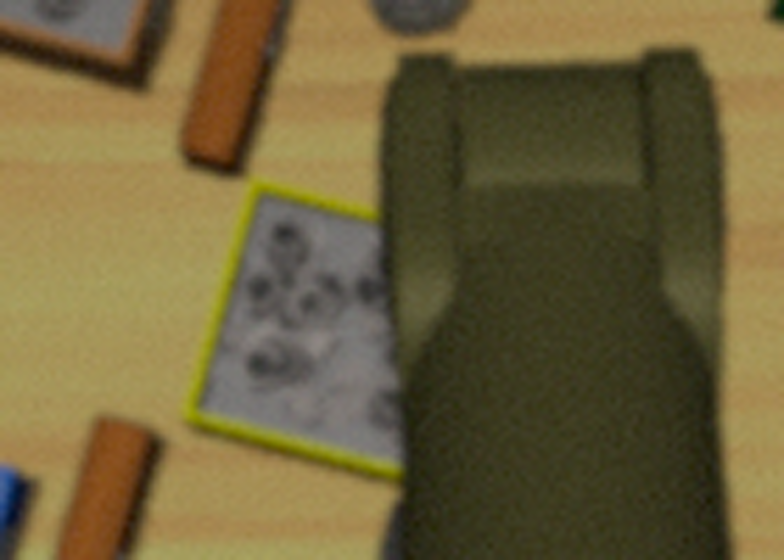

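```bash
python3 - <<'E'
from h import *
b=np.load("bay.npy")
o=lambda off,L,k:np.array(off)+np.array(L,float)/k
nt=[(60,-50,50),(60,50,50)]; qt=o((230,150),[(252,180),(188,420)],5.6)
ns=[(60,-50,50),(60,50,50),(-60,-50,50),(-60,50,50),(60,-50,0),(60,50,0)]; qs=o((310,140),[(182,388),(397,318),(75,168),(280,112),(180,440),(385,378)],4.6)
for v,bb in ((("top",),[.5627,.0414,1.2851]),(("scene",),[.564,.0452,1.2838]),(("top","scene"),b)):
    y,r=fit({"top":(nt,qt),"scene":(ns,qs)},[.53,-.06,1.28],v); print(v,y.round(4),r.std().round(2),(inbay(bb,y)*1e3).round(1),round(y[2]-bb[2],3))
# predicted pixel of rail lines at entry: bin corners vs rail corners in top crop
for v,bb,off,k in(("top",[.5627,.0414,1.2851],(230,150),5.6),("scene",[.564,.0452,1.2838],(310,140),4.6)):
    for yy in(-50,50): print(v,yy,((proj(v,T(bb,np.array([[-24,yy,50],[-72-60-12,yy,50]])/1e3))-off)*k).round(0).tolist())
E
```

```text
('top',) [ 0.5411 -0.0382  1.3088] 0.16 [-82.4  -1.7] 0.024
('scene',) [ 0.5394 -0.0353  1.2852] 1.02 [-84.2   0.8] 0.001
('top', 'scene') [ 0.5394 -0.0359  1.2845] 0.94 [-83.3   0.7] -0.001
top -50 [[259.0, 181.0], [550.0, 259.0]]
top 50 [[188.0, 422.0], [484.0, 502.0]]
scene -50 [[179.0, 392.0], [72.0, 167.0]]
scene 50 [[401.0, 318.0], [281.0, 103.0]]
```

Bin is centred to about 1 mm and straight, with its front face about 12 mm short of the rails. The fingers sit 6 mm off its centre, so I back off, recentre and narrow slightly before passing the gap.

```bash
python3 -m creep '[[0,0,6,0,0,0,60],[2,0,4,0,0,0,52],[2,-6,0,0,0,0,52],[0,0,0,0,0,0,52]]';python3 plan.py -155 0 15 90
```

```text
time: 10.1
position: [0.5156, -0.1114, 0.1959]
tool_rot: [1.414, 1.064, -1.416]
ft_force: [-0.6, 0.4, -0.4]
grip_width: 0.606
alt turn [-3.139 -0.004 -0.   ] q7 -0.27
alt turn [ 0.003 -0.     0.002] q7 -0.27
t 10.1 tip in bay mm [-162.4    2.7   13.9] axis [-0.002  0.001 -1.   ] F [-0.6  0.4 -0.4] w 52.7
shift tool mm [-1.1  2.3 -7.4] turn [ 0.003 -0.     0.002]
```

```bash
python3 -m creep '[[0,0,-5,0,0,0,52],[0,0,-5,0,0,0,52],[0,0,-5,0,0,0,52],[0,0,-5,0,0,0,52],[0,0,-5,0,0,0,52]]';python3 plan.py -100 0 15 90;python3 -m creep '[[0,0,-5,0,0,0,52],[0,0,-5,0,0,0,52],[0,0,-5,0,0,0,52],[0,0,-5,0,0,0,52],[0,0,-5,0,0,0,52]]';python3 plan.py -100 0 15 90
python3 - <<'E'
from bench import get_image
import cv2
d=get_image("scene");a=d["img"][:,:,::-1]; cv2.imwrite("pics/scene8r.png",a);cv2.imwrite("pics/scene8.png",cv2.resize(a[150:280,310:430],None,fx=4.6,fy=4.6,interpolation=cv2.INTER_CUBIC))
d=get_image("top");a=d["img"][:,:,::-1]; cv2.imwrite("pics/top8r.png",a);cv2.imwrite("pics/top8.png",cv2.resize(a[150:250,210:350],None,fx=5.6,fy=5.6,interpolation=cv2.INTER_CUBIC))
E
```

```text
time: 10.6
position: [0.5238, -0.0879, 0.1967]
tool_rot: [1.414, 1.061, -1.415]
ft_force: [-0.9, -3.5, 0.4]
grip_width: 0.595
alt turn [-3.139e+00 -0.000e+00  1.000e-03] q7 -0.32
alt turn [0.002 0.001 0.   ] q7 -0.32
t 10.6 tip in bay mm [-137.7    1.    14.7] axis [-0.    -0.001 -1.   ] F [-0.9 -3.5  0.4] w 51.7
shift tool mm [ -0.3   1.1 -37.6] turn [0.002 0.001 0.   ]
time: 11.1
position: [0.5308, -0.0635, 0.1967]
tool_rot: [1.414, 1.062, -1.415]
ft_force: [-0.8, -3.3, -0.6]
grip_width: 0.599
alt turn [-3.139 -0.     0.   ] q7 -0.37
alt turn [0.003 0.    0.   ] q7 -0.37
t 11.1 tip in bay mm [-112.2    1.1   14.7] axis [-0. -0. -1.] F [-0.8 -3.3 -0.6] w 52.1
shift tool mm [ -0.3   1.2 -12.1] turn [0.003 0.    0.   ]
```

View pics/scene8.png

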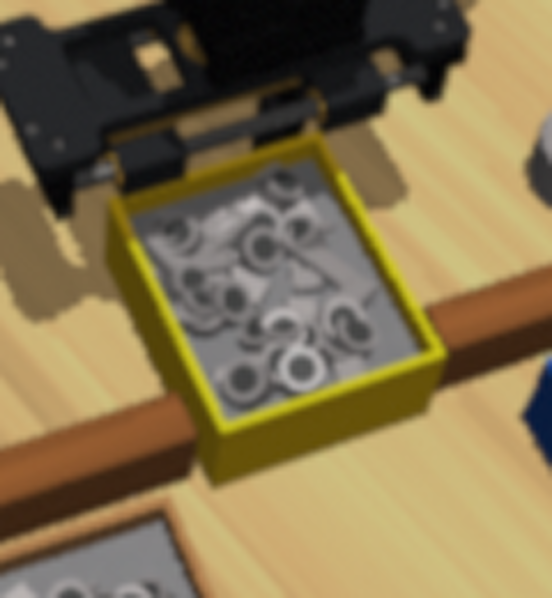

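View pics/top8.png

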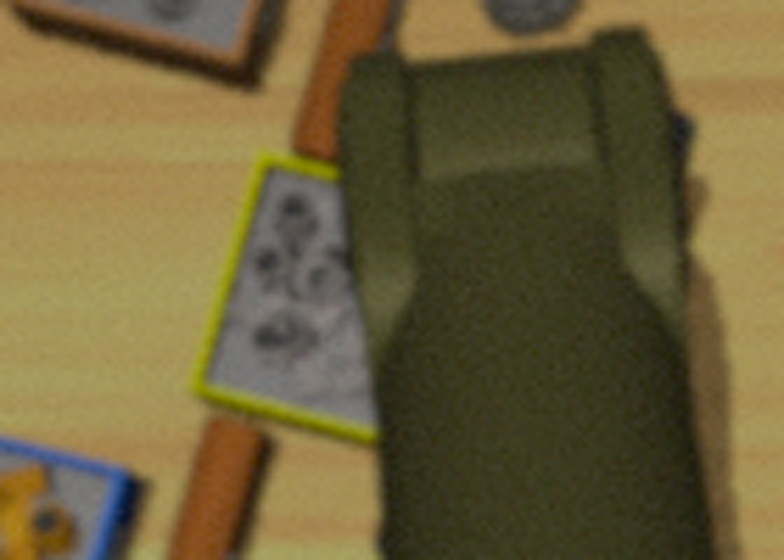

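The bin's front is in the gap, straight, at about 3.5 N. Continuing.

```bash
python3 -m creep '[[0,0,-6,0,0,0,52],[0,0,-6,0,0,0,52],[0,0,-6,0,0,0,52],[0,0,-6,0,0,0,52],[0,0,-6,0,0,0,52]]';python3 -m creep '[[0,0.3,-6,0,0,0,52],[0,0.3,-6,0,0,0,52],[0,0,-6,0,0,0,52],[0,0,-6,0,0,0,52],[0,0,-6,0,0,0,52]]';python3 plan.py 26 0 15 90
python3 - <<'E'
from bench import get_image
import cv2
d=get_image("scene");a=d["img"][:,:,::-1]; cv2.imwrite("pics/scene9r.png",a);cv2.imwrite("pics/scene9.png",cv2.resize(a[150:320,270:470],None,fx=3.5,fy=3.5,interpolation=cv2.INTER_CUBIC))
E
```

```text
time: 11.7
position: [0.5392, -0.0346, 0.1967]
tool_rot: [1.414, 1.062, -1.415]
ft_force: [-0.8, -3.2, 0.9]
grip_width: 0.594
time: 12.2
position: [0.5482, -0.006, 0.1968]
tool_rot: [1.414, 1.062, -1.415]
ft_force: [-1.1, -4.3, 1.7]
grip_width: 0.598
alt turn [-3.139  0.     0.   ] q7 -0.49
alt turn [ 0.002  0.    -0.   ] q7 -0.49
t 12.2 tip in bay mm [-52.2   0.6  14.8] axis [-0. -0. -1.] F [-1.1 -4.3  1.7] w 52.0
shift tool mm [ -0.3   0.8 -78.1] turn [ 0.002  0.    -0.   ]
```

View pics/scene9.png

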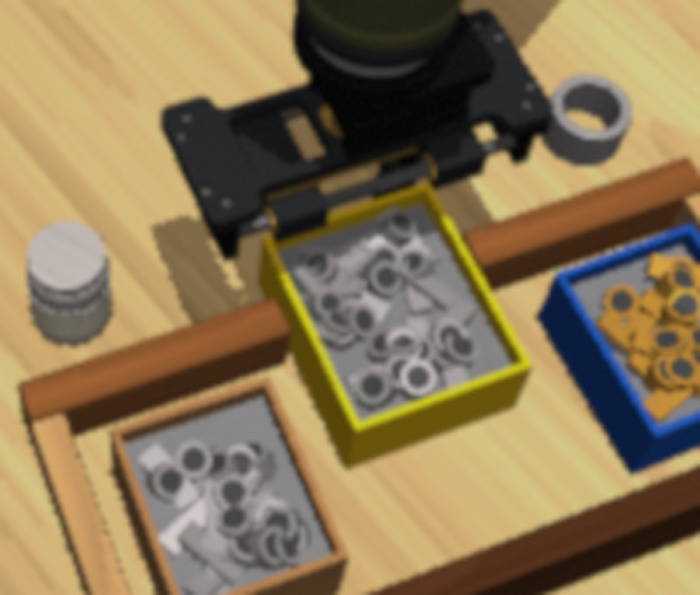

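```bash
python3 -m creep '[[0,0.2,-6,0,0,0,52],[0,0.2,-6,0,0,0,52],[0,0,-6,0,0,0,52],[0,0,-6,0,0,0,52],[0,0,-6,0,0,0,52]]';python3 -m creep '[[0,0,-6,0,0,0,52],[0,0,-6,0,0,0,52],[0,0,-6,0,0,0,52],[0,0,-6,0,0,0,52],[0,0,-4,0,0,0,52]]';python3 plan.py 26 0 15 90
python3 - <<'E'
from bench import get_image
import cv2
d=get_image("scene");a=d["img"][:,:,::-1]; cv2.imwrite("pics/scene10r.png",a);cv2.imwrite("pics/scene10.png",cv2.resize(a[180:350,280:480],None,fx=3.5,fy=3.5,interpolation=cv2.INTER_CUBIC))
E
```

```text
time: 12.75
position: [0.5569, 0.0225, 0.1968]
tool_rot: [1.414, 1.061, -1.415]
ft_force: [-0.8, -3.9, 1.8]
grip_width: 0.6
time: 13.25
position: [0.5647, 0.0498, 0.1968]
tool_rot: [1.414, 1.062, -1.414]
ft_force: [-1.6, -4.6, 2.1]
grip_width: 0.599
alt turn [-3.139 -0.     0.   ] q7 -0.61
alt turn [0.003 0.    0.   ] q7 -0.61
t 13.25 tip in bay mm [ 6.   0.5 14.8] axis [-0. -0. -1.] F [-1.6 -4.6  2.1] w 52.1
shift tool mm [ -0.2   0.5 -20. ] turn [0.003 0.    0.   ]
```

View pics/scene10.png

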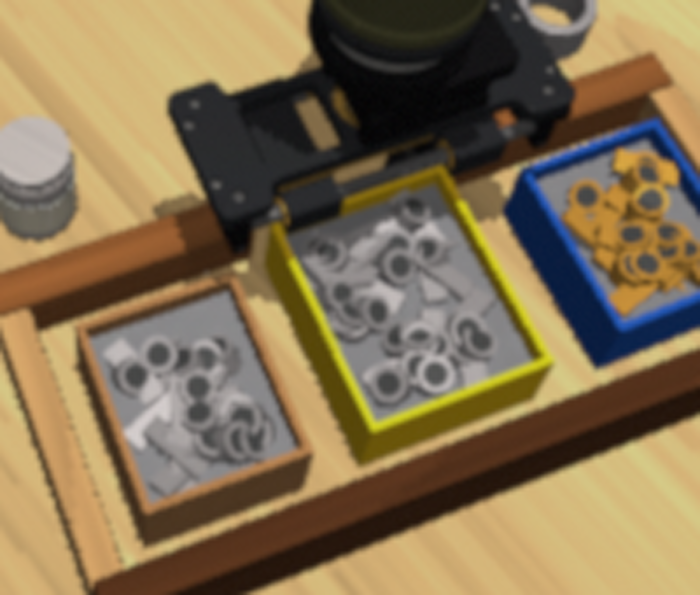

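```bash
python3 -m creep '[[0,0,-4,0,0,0,52],[0,0,-4,0,0,0,52],[0,0,-3,0,0,0,52],[0,0,-2,0,0,0,52],[0,0,-2,0,0,0,52]]';python3 -m creep '[[0,0,-1,0,0,0,52],[0,0,-1,0,0,0,52]]';python3 plan.py 26 0 15 90
```

```text
time: 13.8
position: [0.5688, 0.0632, 0.1968]
tool_rot: [1.414, 1.061, -1.415]
ft_force: [-1.8, -5.1, 2.7]
grip_width: 0.597
time: 14.0
position: [0.5693, 0.0651, 0.1967]
tool_rot: [1.414, 1.061, -1.416]
ft_force: [-1.7, -5.8, 4.0]
grip_width: 0.601
alt turn [-3.14e+00 -0.00e+00  2.00e-03] q7 -0.64
alt turn [0.002 0.001 0.   ] q7 -0.64
t 14.0 tip in bay mm [21.9  0.4 14.7] axis [-0.001 -0.001 -1.   ] F [-1.7 -5.8  4. ] w 52.3
shift tool mm [-0.3  0.4 -3.9] turn [0.002 0.001 0.   ]
```

```bash
for i in 1; do python3 -m creep '[[0,0,-1,0,0,0,52],[0,0,-1,0,0,0,52]]';python3 -m creep '[[0,0,-1,0,0,0,52],[0,0,-1,0,0,0,52]]'; done;python3 plan.py 26 0 15 90
```

```text
time: 14.2
position: [0.5699, 0.067, 0.1967]
tool_rot: [1.414, 1.061, -1.416]
ft_force: [-1.1, -5.5, 2.5]
grip_width: 0.597
time: 14.4
position: [0.5704, 0.0688, 0.1967]
tool_rot: [1.414, 1.061, -1.416]
ft_force: [-3.6, -8.7, 4.5]
grip_width: 0.597
alt turn [-3.14e+00 -0.00e+00  2.00e-03] q7 -0.65
alt turn [0.002 0.001 0.   ] q7 -0.65
t 14.4 tip in bay mm [25.7  0.4 14.7] axis [-0.    -0.001 -1.   ] F [-3.6 -8.7  4.5] w 51.9
shift tool mm [-0.3  0.3 -0. ] turn [0.002 0.001 0.   ]
```

Force is beginning to rise (contact with the back board at tip x about 26, as predicted). I'll press on in small steps to seat it square.

```bash
python3 -m creep '[[0,0,-1,0,0,0,52],[0,0,0,0,0,0,52]]';python3 -m creep '[[0,0,-1,0,0,0,52],[0,0,0,0,0,0,52]]';python3 -m creep '[[0,0,-1,0,0,0,52],[0,0,0,0,0,0,52]]';python3 plan.py 26 0 15 90
python3 - <<'E'
from bench import get_image
import cv2
d=get_image("scene");a=d["img"][:,:,::-1]; cv2.imwrite("pics/scene11r.png",a);cv2.imwrite("pics/scene11.png",cv2.resize(a[220:330,330:450],None,fx=5,fy=5,interpolation=cv2.INTER_CUBIC))
E
```

```text
time: 14.6
position: [0.5706, 0.069, 0.1968]
tool_rot: [1.413, 1.06, -1.417]
ft_force: [-2.7, -8.1, 5.6]
grip_width: 0.6
time: 14.8
position: [0.5707, 0.0692, 0.1967]
tool_rot: [1.411, 1.059, -1.419]
ft_force: [-4.4, -9.4, 5.6]
grip_width: 0.598
time: 15.0
position: [0.5709, 0.0695, 0.1967]
tool_rot: [1.41, 1.059, -1.42]
ft_force: [-5.5, -10.9, 7.2]
grip_width: 0.597
alt turn [-3.141e+00 -2.000e-03  9.000e-03] q7 -0.65
alt turn [0.001 0.006 0.001] q7 -0.65
t 15.0 tip in bay mm [25.7  0.4 14.7] axis [-0.003 -0.005 -1.   ] F [ -5.5 -10.9   7.2] w 52.0
shift tool mm [-0.3  0.1  0.7] turn [0.001 0.006 0.001]
```

View pics/scene11.png

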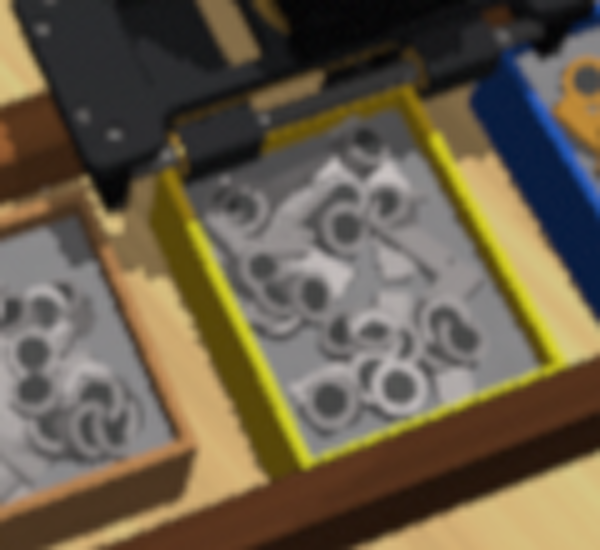

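The bin stands flush along the back board: tip stopped at 25.7 mm while the force climbed to 12 N. I back off and rise.

```bash
python3 -m creep '[[0,0,3,0,0,0,52],[0,0,3,0,0,0,52],[0,0,4,0,0,0,52],[0,0,3,0,0,0,52],[-5,0,0,0,0,0,52]]';python3 plan.py 12 0 15 90; python3 -m creep '[[-25,0,0,0,0,0,52],[-40,0,0,0,0,0,52],[-40,0,0,0,0,0,52],[-40,0,20,0,0,0,52],[0,0,45,0,0,0,52]]'; python3 -m creep '[[0,0,45,0,0,0,52],[0,0,45,0,0,0,52],[0,0,45,0,0,0,52],[0,0,45,0,0,0,52],[0,0,10,0,0,0,52]]';python3 plan.py 12 0 15 90
python3 - <<'E'
from bench import get_image
import cv2
d=get_image("scene");a=d["img"][:,:,::-1]; cv2.imwrite("pics/scene12r.png",a);cv2.imwrite("pics/scene12.png",cv2.resize(a[160:350,260:530],None,fx=2.9,fy=2.9,interpolation=cv2.INTER_CUBIC))
d=get_image("top");a=d["img"][:,:,::-1]; cv2.imwrite("pics/top12r.png",a);cv2.imwrite("pics/top12.png",cv2.resize(a[90:300,150:400],None,fx=3,fy=2.8,interpolation=cv2.INTER_CUBIC))
E
```

```text
time: 15.55
position: [0.5672, 0.0597, 0.2011]
tool_rot: [1.414, 1.063, -1.416]
ft_force: [-0.2, -0.1, -0.5]
grip_width: 0.597
alt turn [-3.139e+00 -2.000e-03  0.000e+00] q7 -0.62
alt turn [0.002 0.    0.002] q7 -0.62
t 15.55 tip in bay mm [16.3  1.1 19.1] axis [-0.002  0.    -1.   ] F [-0.2 -0.1 -0.5] w 51.9
shift tool mm [4.1 0.9 4.3] turn [0.002 0.    0.002]
time: 16.05
position: [0.5518, 0.0022, 0.3537]
tool_rot: [1.417, 1.061, -1.397]
ft_force: [1.1, -0.7, 0.1]
grip_width: 0.599
time: 16.55
position: [0.4945, -0.1908, 0.347]
tool_rot: [1.418, 1.055, -1.422]
ft_force: [0.0, -0.9, -0.5]
grip_width: 0.601
alt turn [ 3.136e+00 -1.000e-03 -4.000e-03] q7 -0.02
alt turn [-0.006  0.003 -0.   ] q7 -0.02
t 16.55 tip in bay mm [-245.    0.  165.] axis [-0.    -0.003 -1.   ] F [ 0.  -0.9 -0.5] w 52.3
shift tool mm [ 149.3   -1.4 -256.9] turn [-0.006  0.003 -0.   ]
```

View pics/scene12.png

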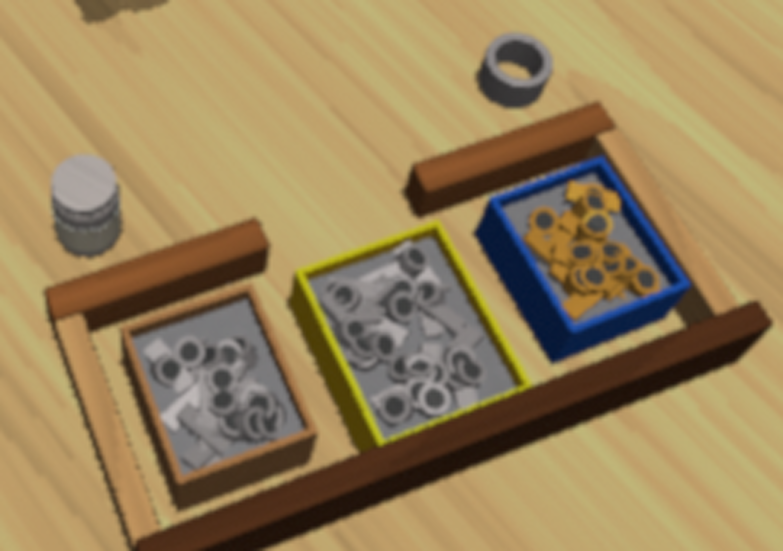

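View pics/top12.png

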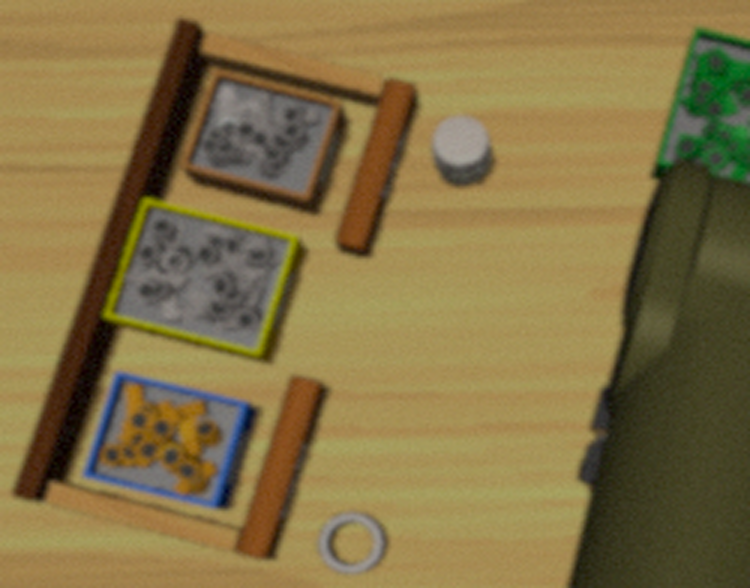

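```bash
python3 - <<'E'
from h import *
b=np.load("bay.npy")
nt=[(60,-50,50),(60,50,50),(-60,-50,50),(-60,50,50)]
qt=np.array([150,90])+np.array([(143,198),(105,320),(300,238),(265,356)])/[3,2.8]
qs=np.array([260,160])+np.array([(378,445),(528,385),(295,272),(440,225)])/2.9
for v,bb in ((("top",),[.5627,.0414,1.2851]),(("scene",),[.564,.0452,1.2838]),(("top","scene"),b)):
    y,r=fit({"top":(nt,qt),"scene":(nt,qs)},[.59,.13,1.28],v); print(v,y.round(4),r.std().round(2),(inbay(bb,y)*1e3).round(1),round(y[2]-bb[2],3))
# bystander motion by image patch alignment
for n,R in(("scene",{"blue":(420,210,80,75),"carton":(300,258,75,80),"tin":(272,208,38,45),"collar":(420,165,40,35)}),("top",{"blue":(170,218,72,60),"carton":(208,110,62,62),"tin":(288,126,32,36),"collar":(250,266,36,36)})):
    A=cv2.imread(f"pics/{n}0.png",0).astype(np.float32);B=cv2.imread(f"pics/{n}12r.png",0).astype(np.float32)
    for k,(x,y,w,h) in R.items():
        a,c=A[y:y+h,x:x+w],B[y:y+h,x:x+w]; print(n,k,np.round(cv2.phaseCorrelate(a,c)[0],2),round(float(np.abs(a-c).mean()),1))
E
```

```text
('top',) [0.5911 0.1342 1.3032] 0.49 [97.  -1.1] 0.018
('scene',) [0.5927 0.1364 1.2763] 1.26 [95.6 -1.7] -0.008
('top', 'scene') [0.5919 0.1353 1.2864] 1.07 [95.8 -1.5] 0.001
scene blue [0.08 0.52] 6.7
scene carton [0.49 0.05] 9.0
scene tin [-0.02  0.47] 6.3
scene collar [ 0.04 -0.02] 6.2
top blue [-0.09  0.11] 9.4
top carton [-0.08  0.07] 8.9
top tin [-0.07 -0.15] 11.3
top collar [ 0.07 -0.07] 11.9
```

```bash
python3 - <<'E'
from bench import ctrl,monitor
s=monitor.get_state(); print(s["time"],s["ft_force"].round(1)); print(ctrl.close_job())
E
```

```text
16.65 [ 1.7  0.3 -0.1]
the job is handed in; nothing more can be done
None
```

The yellow bin is home: pushed through the gap, standing straight against the back board. I handed the job in at 16.65 s. I first pushed it sideways with both fingers to straighten it and bring it into line. Then I pushed it from the label end through the gap until it met the back board, where the push force rose to about 12 N and the fingers stopped. The hand then backed off and rose clear.

- **Bin position:** the last fit puts it about 96–97 mm past mid-gap (97 mm is home), 1–2 mm off the centre line, with yaw near zero. The two views taken separately gave +0.018 and −0.008 rad, which is within how well I could read the corners.
- **Bystanders:** the blue bin, carton, tin and collar show no movement beyond 0.5 pixel between the first and last pictures. I did not measure the green bins this way, but the fingers never came closer than about 45 mm to the nearer one.
- **Disagreements:** the two cameras differ by 2–4 mm in absolute position, but they agree to about 1–2 mm on where the bin sits relative to the bay. I triangulated the bin's rim at 45–47 mm, against 50 mm in the text.

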